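# Release the eccentric lock and slide the receiving flask under the condenser

## Robot

A 6-joint arm with a two-finger parallel gripper is mounted at the origin on the work surface. World frame = base frame: x ahead of the robot, y to its left, z up, the work surface at z = 0. Lengths are in m, angles in rad, forces in N, time in s.
With the tool pointing down it reaches from about 0.3 to 0.775 m from the base axis. Payload 14.6 kg.
Tool frame: the origin (TCP) lies on the front face of the gripper's body, between the roots of the fingers; the fingertips stand 97 mm ahead of it and the grasp point (between the pads) lies 78 mm ahead of it; z points along the fingers, x is the direction in which the jaws open and shut, and the axes are right-handed (so a half turn about z gives the same grasp; the last joint's range is limited). The gripper opens to 94 mm and grips with 3 to 60 N. Pads are 16 mm wide; open, the fingers measure 119 mm over their backs; the gripper's body (75 mm by 177 mm) begins 78 mm behind the grasp point.
Start: joints at [-1.251, 0.3, 1.521, -0, 1.321, -0.067], TCP at [0.207, -0.509, 0.303] pointing down, gripper open.
Joint ranges: [-3.03, 3.03], [-0.79, 2.21], [0.23, 2.52], [-1.04, 4.18], [0, 3.07], [-2.55, 2.55]. Speed limits (rad/s): [2.22, 2.22, 2.57, 3.14, 3.14, 3.14].

## Interface

Orientations are given as [roll, pitch, yaw] about the fixed x, y, z axes, in that order (R = Rz(yaw) Ry(pitch) Rx(roll)).
In Python, from station import sensors, camera, ctrl gives the robot as it stands.
- The arm moves only by the tool move_arm, never from a script. Its argument "rows" is text: rows parted by semicolons, each of 6 numbers parted by spaces: the shift along the tool's x, y, z in mm, then the turn, a rotation vector about the tool's x, y, z in rad. In form: x y z wx wy wz; .... A call has 1 to 20 rows; each row shifts and turns the pose as measured when the row begins, along the tool's axes as they then stand; what a row does not reach is not made up. A row lasts 1/8 s, in which the tool goes at most 62.5 mm and 10.7 degrees, less where a joint would pass 70% of its speed; a pose out of reach is approached as far as the arm can. A call with a gripper value outside its range is refused whole. "grip" is the opening, from -1 (shut) to 1 (fully open), set as the call begins (left out, the last holds). The fingers move at their own pace and stop on an object; "newtons" is the grip in N (left out, the last holds). Time passes only in rows, so rows that do not move let the fingers close. It gives the time, the measured TCP pose, the force and the opening at its end, in the units of the state.
- sensors.get_obs(): the state, without advancing time (a new reading comes with each control period).
- camera(name): name is "side" or "top" or "wrist"; returns a dict with "color" (384x512x3 uint8, blue, green, red), "z_map" (384x512 float32, m along the optical axis (not along the pixel's ray), 0 where there is no reading), "mtx" (3x3 intrinsics, pixels), "position" and "attitude" of the camera in the world; the wrist camera has in their place "hand_eye" (4x4, takes a point from camera to tool coordinates, whose origin is the TCP and whose axes are the tool frame's). Camera axes: x right, y down, z forward; pixel columns grow to the right and rows downward; lengths in m; the calibration is good to about 2 mm. A picture is of the moment at which its call begins: read the wrist's pose just before it.
- ctrl.hand_in(): hands the job in, once; it reports no verdict.
The state is a dict: "time_s": time; "qpos": joint angles; "joint_vel": joint speeds; "tau": joint torques, N m; "ee_pos": TCP position; "eef_rot": TCP orientation; "force": force on the tool from outside, world axes, zero at the start; "moment": the same for the moment, N m; "grip_width": finger opening in m.
Only numpy, scipy, OpenCV 4.12 (cv2) and the standard library are available. Lean on these libraries where they do the work, as an engineer would, in place of code of your own. Each camera call takes 0.05 s, during which the arm holds its last target.

## Task

Bring the receiving flask under the condenser's delivery tube: first push the upright pin of the eccentric cam round until the cam's lever points straight forward along the white line, away from the slide, so that the cam's low side faces the slide; only then push the carriage forward by the upright plate at its rear until it is fully home against its end stop. Just push with the fingers: do not touch, lift or tip the flask, which rides along in its nest, and leave the other things where they stand.

Things in the scene. Friction and masses are not known exactly. Their poses are not given: they have to be found in the camera images.
- station: Fixed grey base plate 300 (x) by 310 mm (y -120 to 190), top z = 12. Origin under it on the table; x = forward, the way the carriage is pushed; y left. Carriage runs along y = 45; end stop block x = 63-77, 40 high. A white line runs forward from the cam (x 77-137, y -55). At the left (x 40-85, y 165) a rod and condenser, 382 high; its thin tube crosses at z 120-185 to the flask's final place.
- cam (a joint): Cam angle, rad, clockwise from above. 0 = lever straight forward (station +x), low side to the slide. At angle q the lever points along (cos q, -sin q) in station x, y. Starts at 1.4 to 2.2, where it blocks the slide; turns from -0.9 to 2.6, no click or stop at 0. Stiff pivot (0.3 N m, 4 to 5 N at the pin): stays where left. The carriage goes home only with the cam within about 0.4 of 0.
- cam_axis (a point): Point on the cam's vertical pivot axis, 60 mm above the table (station x = -2, y = -55 mm). The cam is a steel disc, 36 mm radius, pivot 18 mm off its centre, top at z = 36 mm; a flat lever lies above it along its thick side, 16 mm wide, top at z = 46 mm, reaching 78 mm from the pivot.
- cam_pin (a point): Upright round steel pin on the lever's end, 14 mm across, from z = 46 to 88 mm above the table, 70 mm from the pivot axis; this point is on its axis at z = 67 mm. Push it sideways.
- carriage (a joint): Travel of the carriage in m: 0 at the start (back), 0.0375 fully home against the end stop; positive is forward along station x. About 3 N of friction, no spring: stays where left. With the cam not at its low point it is blocked part way and must not be pushed against it.
- push_face (a point): Middle of the rear (robot-side) face of the aluminium plate at the carriage's rear: 70 mm wide (y), 12 thick, z = 34 to 85 mm; this point is at z = 65. The carriage is 150 long, 80 wide, top at z = 34. A steel follower bar reaches from it to the right, behind the cam, top at z = 37. The flask nest's centre is 107 mm ahead of this face.
- tube_tip (a point): Lower end of the delivery tube, 123 mm above the table; the flask's mouth must come under it.
- flask: Small conical glass flask, 62 mm across the foot, 79 mm high, 29 mm across the mouth, standing loose in a low ring nest (78 mm outside, 13 mm high, 3 mm play) on the carriage. Origin: centre of its underside, at z = 34 mm.
- stopper: Bystander: clear stopper 37 mm high, 28 mm across, on the base plate's rear right corner. Origin: centre of its underside.
- vial: Bystander: small vial 24 mm across, 45 mm high, on the base plate's front right corner. Origin: centre of its underside.
- amber_bottle: Bystander: amber bottle 60 mm across, 125 mm high, on the table to the right of the station. Origin: centre of its underside.
- beaker: Bystander: glass beaker 66 mm across, 85 mm high, on the table to the left of the station. Origin: centre of its underside.
- cork_ring: Bystander: cork ring 90 mm across, 22 mm high, on the table to the right. Origin: centre of its underside.
- screwdriver: Bystander: screwdriver 180 mm long, lying on the table to the right. Origin: underside, middle.
- clamp: Bystander: steel stand clamp about 190 mm long, lying on the table to the left. Origin: underside, near its block.
Things that resemble listed ones, but are neither listed nor needed, are in the scene too. What is shaped like the flask but pink or purple is not meant.

How it is judged:
On the way, in this order (a step that is already met when the one before it is completed fails the run):
1. the cam is at its low point while the carriage is still back (value of joint cam between -0.4 and 0.4 rad and value of joint carriage below 0.006 m), for 0.2 s.
2. the carriage is fully home (value of joint carriage above 0.0345 m), for 0.2 s.
At the end, for the whole second after the job is handed in: The carriage is within 3 mm of its end stop, the cam's lever within 0.4 rad (23 degrees) of straight forward, and the flask stands upright and still in its nest with its axis within 12 mm of the delivery tube's tip (value of joint carriage above 0.0345 m and value of joint cam between -0.4 and 0.4 rad and horizontal distance between flask and tube_tip below 0.012 m and angle between flask's own z axis and vertical below 0.1 rad and height (world z) of flask below 0.04 m and linear speed of flask below 0.02 m/s); the robot touches nothing.
It fails at once if the carriage is pushed forward (over 8 mm) while the cam is not at its low point (value of joint carriage above 0.008 m and (value of joint cam above 0.6 rad or value of joint cam below -0.6 rad)).
It fails at once if the flask is touched by the robot (over 1 N) (contact force between any of the fingers, the arm and flask above 1 N).
It fails at once if the flask is lifted more than 10 mm or tipped more than 0.3 rad (height (world z) of flask above 0.044 m or angle between flask's own z axis and vertical above 0.3 rad).
It fails at once if a bystander is moved or lifted more than 20 mm (distance of any of stopper, vial, amber_bottle, beaker, cork_ring, screwdriver, clamp from where it was at the start of the episode above 0.02 m).
It also fails if it takes over 51 s, if anything falls off the work surface, if the arm or the gripper's body presses on something with over 40 N, if the wrist force passes 120 N, or if a joint passes its speed limit or range.

## Working session

There is one attempt and no reset: what is moved stays moved. The work goes in short steps, Python scripts to look and compute and a tool call to move; the robot and the scene stay as the last step left them, time stands still between calls to the robot, and variables do not carry over. Pictures are saved under pics/ and viewed, and the job is handed in when it is done.

Besides the shell and the picture viewer there is one more tool, called after "Request:" as name(argument=value, ...) on one line, values as JSON. move_arm: Moves the arm, as the interface text tells. Its arguments: {"type":"object","properties":{"rows":{"type":"string"},"grip":{"type":"number"},"newtons":{"type":"number"}},"required":["rows"]}

```bash
ls; mkdir -p pics
cat > h.py <<'E'
import numpy as np,cv2
from station import sensors,camera,ctrl
from scipy.spatial.transform import Rotation as R
E
python3 - <<'E'
from h import *
o=sensors.get_obs();print(o)
for n in ("side","top"):
    c=camera(n);cv2.imwrite(f"pics/{n}0.png",c["color"]);np.savez(f"{n}0.npz",**c)
    print(n,c["mtx"],c["position"],c["attitude"])
E
```

```text
pics
{'time_s': 0.0, 'qpos': array([-1.25057159e+00,  3.00488704e-01,  1.52158833e+00, -2.72109681e-05,
        1.32074369e+00, -6.65881188e-02]), 'joint_vel': array([ 0.00102228, -0.00073326, -0.00074389, -0.00073763, -0.00047092,
        0.00135729]), 'tau': array([-1.23394613e-03, -5.31811130e+01, -3.52735198e+01,  7.07580778e-02,
        2.44371418e-02, -1.32050814e-04]), 'ee_pos': array([ 0.20743004, -0.50921248,  0.30207355]), 'eef_rot': array([-3.14153724e+00,  1.22709548e-03, -1.18397669e+00]), 'force': array([-0.18239616, -0.10651041,  0.0169087 ]), 'moment': array([-0.00389717, -0.02709915, -0.04043442]), 'grip_width': 0.09380547436734417}
side [[359.86940488   0.         256.93944343]
 [  0.         359.86940488 191.33795307]
 [  0.           0.           1.        ]] [0.50279416 0.72761121 0.89450895] [-2.41949461  0.0079343  -3.08649201]
top [[392.75049186   0.         256.44938794]
 [  0.         392.75049186 189.75761276]
 [  0.           0.           1.        ]] [0.34053116 0.02230052 1.23758108] [-2.95873772 -0.01503736 -1.57289591]
```

View pics/top0.png

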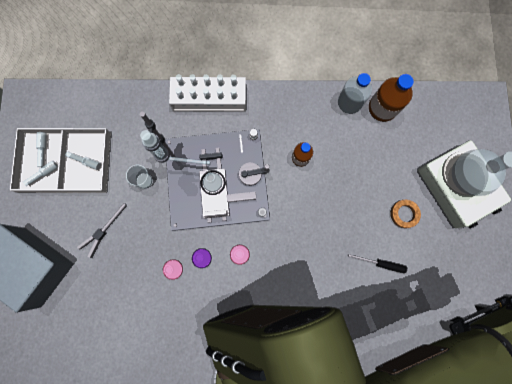

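View pics/side0.png

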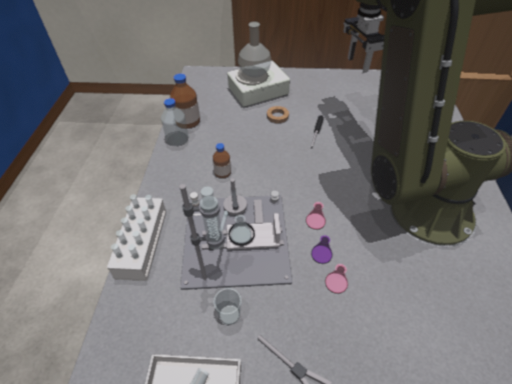

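```bash
cat >> h.py <<'E'
def load(n): return dict(np.load(n+".npz"))
def rc(c): return R.from_euler('xyz',c["attitude"]).as_matrix()
def pix2z(c,u,v,z):
    d=rc(c)@np.linalg.inv(c["mtx"])@np.array([u,v,1.]); p=c["position"]; return p+d*(z-p[2])/d[2]
def cloud(c):
    h,w=c["z_map"].shape; U,V=np.meshgrid(np.arange(w),np.arange(h))
    r=np.stack([U,V,np.ones_like(U)],-1)@np.linalg.inv(c["mtx"]).T
    return (r*c["z_map"][...,None])@rc(c).T+c["position"]
def proj(c,P):
    q=(np.atleast_2d(P)-c["position"])@rc(c); q=q@c["mtx"].T; return q[:,:2]/q[:,2:]
E
python3 - <<'E'
from h import *
for n,(x0,x1,y0,y1) in {"top":(130,330,105,285),"side":(160,360,160,300)}.items():
    c=load(n+"0"); im=c["color"][y0:y1,x0:x1]; im=cv2.resize(im,None,fx=4,fy=4 if n=="side" else 3.3,interpolation=cv2.INTER_CUBIC)
    im=cv2.resize(c["color"][y0:y1,x0:x1],None,fx=3.3,fy=3.3,interpolation=cv2.INTER_CUBIC)
    cv2.imwrite(f"pics/{n}0c.png",im)
c=load("top0");P=cloud(c)
for u,v in [(180,215),(255,215),(214,205),(180,200),(172,140),(230,222)]: print(u,v,P[v,u].round(4))
# plate mask
m=(abs(P[...,2]-0.012)<.004)&(c["z_map"]>0)
m[:, :160]=0;m[:,280:]=0;m[:120]=0;m[240:]=0
print(m.sum()); cv2.imwrite("pics/mask.png",cv2.resize(m.astype(np.uint8)[105:285,130:330]*255,None,fx=3,fy=3))
E
```

```text
180 215 [0.4865 0.2424 0.0136]
255 215 [0.4861 0.0082 0.0164]
214 205 [0.5152 0.135  0.0336]
180 200 [0.5337 0.2437 0.0148]
172 140 [0.7304 0.2763 0.0136]
230 222 [0.4645 0.0861 0.0138]
5610
```

View pics/top0c.png

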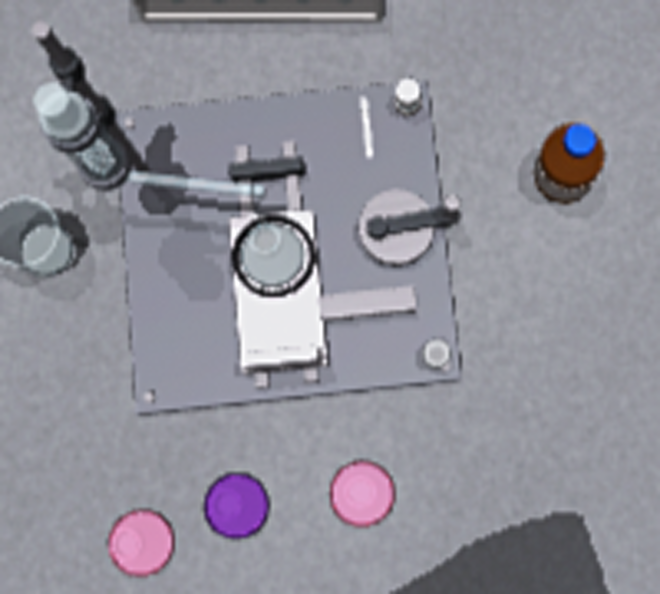

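View pics/side0c.png

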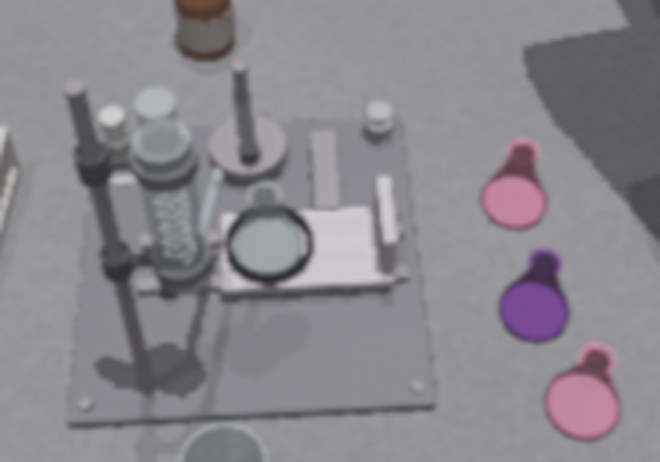

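View pics/mask.png

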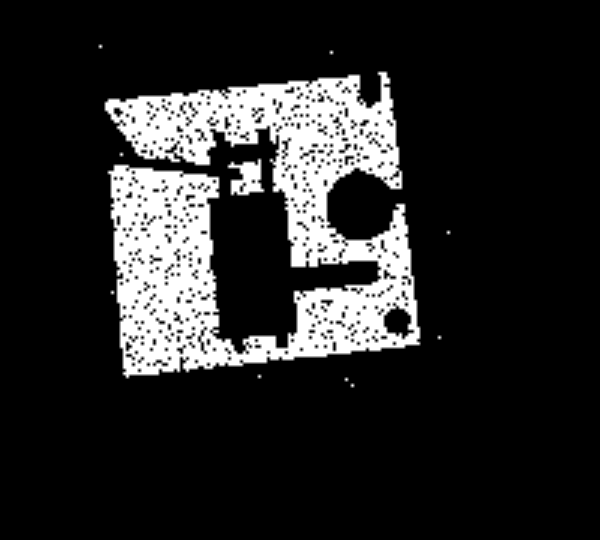

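Run:
```python
from h import *
c=load("top0");P=cloud(c)
m=((abs(P[...,2]-0.012)<.005)&(c["z_map"]>0)).astype(np.uint8)
m[:, :160]=0;m[:,280:]=0;m[:120]=0;m[240:]=0
m=cv2.morphologyEx(m,cv2.MORPH_OPEN,np.ones((3,3)))
k=cv2.connectedComponentsWithStats(cv2.morphologyEx(m,cv2.MORPH_CLOSE,np.ones((5,5))))
i=1+np.argmax(k[2][1:,4]); m=(k[1]==i)
vs,us=np.nonzero(m)
W=np.array([pix2z(c,u,v,.012)[:2] for u,v in zip(us,vs)])
r=cv2.minAreaRect((W*1000).astype(np.float32)); print(r, cv2.boxPoints(r))
```

```text
((604.5135498046875, 132.006103515625), (299.77362060546875, 309.4745178222656), 6.153599739074707) [[438.90344  269.7848  ]
 [472.07727  -37.90657 ]
 [770.12366   -5.772583]
 [736.9498   301.91876 ]]
```

```bash
cat >> h.py <<'E'
YAW=np.deg2rad(6.15); O=np.array([.6083,.0972])
RS=np.array([[np.cos(YAW),-np.sin(YAW)],[np.sin(YAW),np.cos(YAW)]])
def s2w(x,y,z): # mm station -> m world
    return np.r_[O+RS@np.array([x,y])/1000,z/1000]
def w2s(p): return np.r_[RS.T@(np.asarray(p)[:2]-O)*1000,np.asarray(p)[2]*1000]
E
python3 - <<'E'
from h import *
pts=[(-150,-120,12),(150,190,12),(77,-55,12),(137,-55,12),(-2,-55,46),(63,45,40)]
for q in (1.4,1.57,1.7,1.9): pts+= [(-2+70*np.cos(q),-55-70*np.sin(q),88)]
for n,(x0,y0) in {"top":(130,105),"side":(160,160)}.items():
    c=load(n+"0"); im=cv2.imread(f"pics/{n}0c.png")
    for i,p in enumerate(pts):
        u=(proj(c,s2w(*p))[0]-(x0,y0))*3.3+1.6
        cv2.circle(im,tuple(int(a) for a in u),3,[(0,0,255),(0,255,0),(255,0,0),(0,255,255)][max(0,i-6) if i>=6 else 0],-1)
    cv2.imwrite(f"pics/{n}0d.png",im)
c=load("top0");P=cloud(c)
for v in range(150,182,2): 
  print(v,[tuple(w2s(P[v,u]).round().astype(int)) for u in (262,264,266,268,270)])
# push plate top
S=(P.reshape(-1,3)); st=np.array([w2s(p) for p in S]); 
sel=(abs(st[:,1]-45)<45)&(st[:,0]<-60)&(st[:,0]>-150)&(st[:,2]>60)&(st[:,2]<100)
print(st[sel].round())
E
```

```text
150 [(np.int64(80), np.int64(-122), np.int64(2)), (np.int64(79), np.int64(-128), np.int64(2)), (np.int64(78), np.int64(-134), np.int64(5)), (np.int64(77), np.int64(-141), np.int64(5)), (np.int64(78), np.int64(-148), np.int64(-1))]
152 [(np.int64(74), np.int64(-121), np.int64(1)), (np.int64(74), np.int64(-128), np.int64(-2)), (np.int64(73), np.int64(-134), np.int64(0)), (np.int64(71), np.int64(-140), np.int64(3)), (np.int64(70), np.int64(-147), np.int64(5))]
154 [(np.int64(65), np.int64(-120), np.int64(8)), (np.int64(66), np.int64(-127), np.int64(1)), (np.int64(66), np.int64(-133), np.int64(-3)), (np.int64(64), np.int64(-139), np.int64(3)), (np.int64(62), np.int64(-146), np.int64(7))]
156 [(np.int64(57), np.int64(-119), np.int64(13)), (np.int64(59), np.int64(-126), np.int64(1)), (np.int64(59), np.int64(-132), np.int64(2)), (np.int64(59), np.int64(-139), np.int64(-2)), (np.int64(57), np.int64(-145), np.int64(4))]
158 [(np.int64(51), np.int64(-118), np.int64(10)), (np.int64(52), np.int64(-125), np.int64(3)), (np.int64(51), np.int64(-131), np.int64(4)), (np.int64(51), np.int64(-138), np.
[... 4482 characters left out ...]
  85.]
 [-124.   37.   85.]
 [-124.   35.   81.]
 [-124.   32.   80.]
 [-124.   29.   78.]
 [-124.   26.   73.]
 [-124.   23.   70.]
 [-124.   21.   70.]
 [-124.   18.   70.]
 [-124.   15.   67.]
 [-124.   12.   63.]
 [-123.   78.   87.]
 [-123.   75.   89.]
 [-124.   72.   88.]
 [-124.   70.   85.]
 [-124.   67.   82.]
 [-124.   64.   86.]
 [-124.   61.   82.]
 [-124.   58.   80.]
 [-124.   56.   75.]
 [-124.   53.   75.]
 [-124.   50.   73.]
 [-124.   48.   69.]
 [-124.   45.   68.]
 [-124.   42.   64.]
 [-124.   39.   63.]
 [-124.   36.   61.]
 [-124.   77.   74.]
 [-124.   75.   67.]
 [-124.   72.   67.]
 [-124.   69.   66.]
 [-124.   66.   62.]
 [-124.   63.   60.]
 [-125.   60.   60.]]
```

View pics/top0d.png

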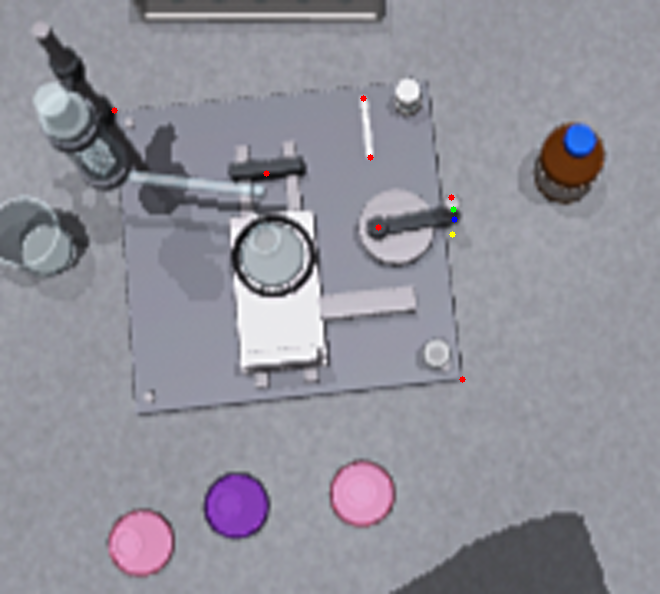

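View pics/side0d.png

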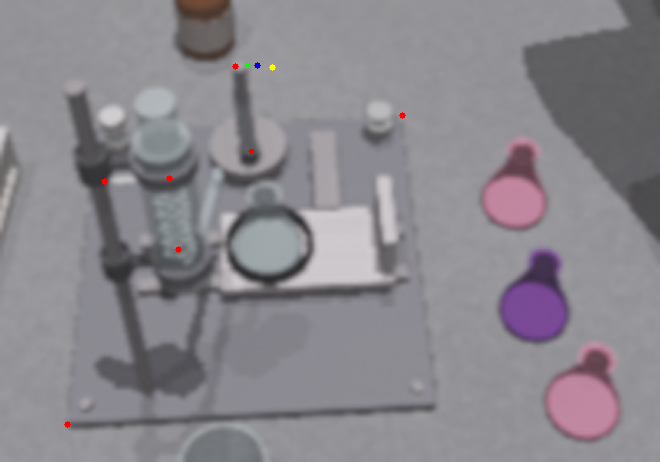

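```bash
cat >> h.py <<'E'
def delta(st,z,yaw): # target station mm, tip z mm, yaw world -> tool-frame shift mm & turn
    o=sensors.get_obs(); Rt=R.from_euler('xyz',o["eef_rot"]).as_matrix()
    t=s2w(st[0],st[1],z+97); d=Rt.T@(t-o["ee_pos"])*1000
    Rg=R.from_euler('xyz',[np.pi,0,yaw]).as_matrix()
    w=R.from_matrix(Rt.T@Rg).as_rotvec()
    print("t",o["time_s"],"tip st",w2s(o["ee_pos"]-[0,0,.097]).round(1),"shift",d.round(1),"rot",w.round(3),"dist",np.linalg.norm(d).round(1),"F",o["force"].round(1),"grip",o["grip_width"])
E
python3 - <<'E'
from h import *
c=load("top0")
for n,u,v,z in [("amber",130+570/3.3,105+165/3.3,60),("pinkR",130+362/3.3,105+493/3.3,0),("purple",130+237/3.3,105+505/3.3,0),("stopper",130+437/3.3,105+352/3.3,45)]:
    print(n,w2s(pix2z(c,u,v,z/1000)).round())
P=cloud(c)
print("amber pts",[w2s(P[v,u]).round() for u,v in [(305,147),(301,155),(303,160)]])
delta((-13,-147.5),160,-0.591)
E
```

```text
amber [  34. -242.   60.]
pinkR [-246.  -15.    0.]
purple [-245.  103.    0.]
stopper [-127.  -98.   45.]
amber pts [array([  40., -241.,  126.]), array([  26., -231.,   95.]), array([  13., -237.,   81.])]
t 0.1 tip st [-463.5 -560.   205.2] shift [-272.2 -546.8   45.5] rot [-0.     0.001 -0.593] dist 612.5 F [-0.  -0.   0.1] grip 0.09352814878744095
```

Request:
move_arm(rows="-22 -45 0 0 0 0;-22 -45 0 0 0 0;-22 -45 0 0 0 0;-22 -45 0 0 0 0;-22 -45 0 0 0 0;-22 -45 0 0 0 0;-22 -45 0 0 0 0;-22 -45 0 0 0 0;-22 -45 0 0 0 0;-22 -45 0 0 0 0;0 0 0 0 0 0", grip=-1, newtons=10)

```text
time_s: 1.48
ee_pos: [0.5504, -0.1232, 0.2992]
eef_rot: [3.139, 0.006, -1.186]
force: [0.4, -0.3, -1.0]
grip_width: 0.0006
```

```bash
python3 -c "
from h import *
delta((-13,-147.5),160,-0.591)"
```

```text
t 1.475 tip st [ -81.1 -212.9  202.2] shift [-44.  -83.5  42.3] rot [ 0.001  0.007 -0.595] dist 103.5 F [ 0.4 -0.3 -1. ] grip 0.00058093323290864
```

Request:
move_arm(rows="-11 -21 0 0 0 0;-11 -21 0 0 0 0;-11 -21 0 0 0 0;-11 -21 0 0 0 0;0 0 10 0 0 -0.15;0 0 10 0 0 -0.15;0 0 10 0 0 -0.15;0 0 10 0 0 -0.15;0 0 0 0 0 0")

```text
time_s: 2.6
ee_pos: [0.6132, -0.0505, 0.2565]
eef_rot: [3.141, 0.009, -0.573]
force: [1.0, -0.7, 0.1]
grip_width: 0.0005
```

```bash
python3 -c "
from h import *
delta((-13,-147.5),62,-0.591)
c=camera('top');cv2.imwrite('pics/t1.png',cv2.resize(c['color'][105:285,130:330],None,fx=3.3,fy=3.3))
c=camera('side');cv2.imwrite('pics/s1.png',cv2.resize(c['color'][120:300,160:360],None,fx=3.3,fy=3.3))"
```

```text
t 2.6 tip st [ -10.9 -147.4  159.5] shift [-0.7  1.3 97.6] rot [0.001 0.009 0.018] dist 97.6 F [ 1.  -0.7  0.1] grip 0.0005127411026278898
```

View pics/s1.png

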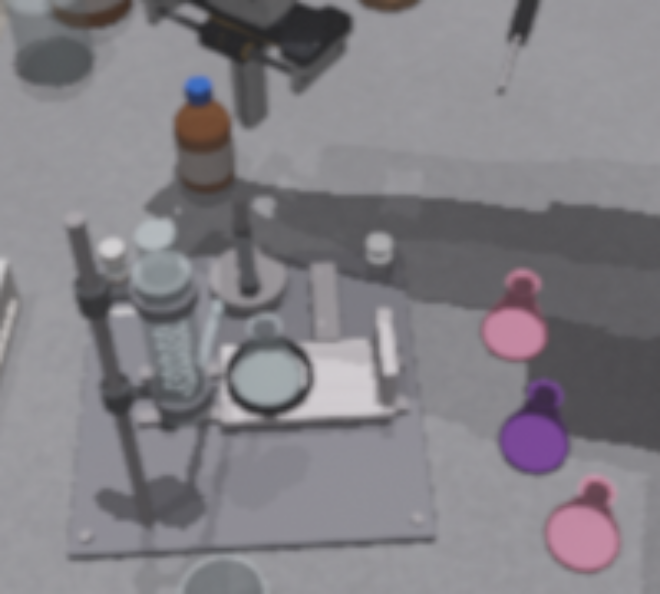

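The side view shows the closed fingers at crop pixel (250,120), above and beside the pin, whose top is at about (240,205). Nothing stands in the path down.

Request:
move_arm(rows="0 0 20 0 0 0;0 0 20 0 0 0;0 0 20 0 0 0;0 0 20 0 0 0;0 0 15 0 0 0;0 0 0 0 0 0")

```text
time_s: 3.45
ee_pos: [0.6144, -0.0508, 0.1637]
eef_rot: [-3.139, 0.002, -0.593]
force: [-0.1, 0.6, 1.0]
grip_width: 0.0004
```

```bash
python3 -c "
from h import *
delta((-3.2,-136),62,-0.591)
c=camera('top');cv2.imwrite('pics/t2.png',cv2.resize(c['color'][105:285,130:330],None,fx=3.3,fy=3.3))
c=camera('side');cv2.imwrite('pics/s2.png',cv2.resize(c['color'][160:280,190:310],None,fx=5,fy=5))"
```

```text
t 3.45 tip st [  -9.8 -147.8   66.7] shift [ -2.6 -13.2   4.7] rot [-0.002  0.002 -0.002] dist 14.3 F [-0.1  0.6  1. ] grip 0.00043861223313170975
```

View pics/s2.png

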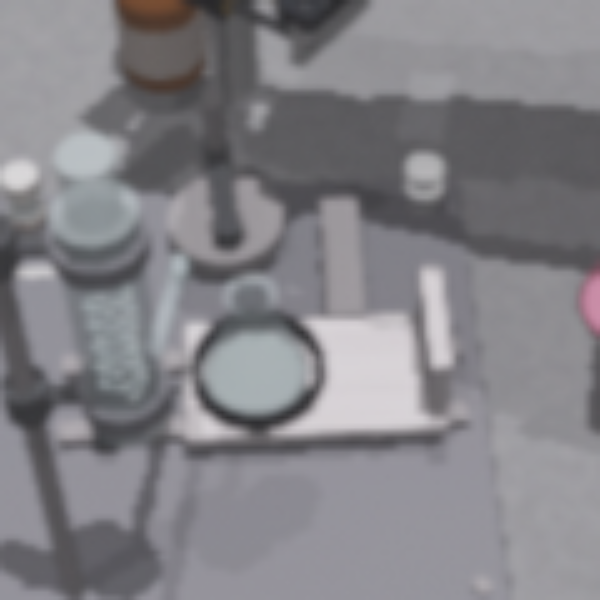

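Request:
move_arm(rows="-3 0 5 0 0 0;0 -5 0 0 0 0;0 -5 0 0 0 0;0 -4 0 0 0 0;0 0 0 0 0 0")

```text
time_s: 4.18
ee_pos: [0.6212, -0.0397, 0.1619]
eef_rot: [3.141, -0.005, -0.594]
force: [-0.3, -0.3, -1.3]
grip_width: 0.0006
```

```bash
cat >> h.py <<'E'
def q_now():
    o=sensors.get_obs(); s=w2s(o["ee_pos"]); d=s[:2]-[-11.6,-66.6]; print("virtual q",np.arctan2(-d[1],d[0]).round(3),"r",np.linalg.norm(d).round(1),"F",o["force"].round(1),"Fs",(RS.T@o["force"][:2]).round(1))
E
python3 -c "
from h import *
delta((-3.2,-136),62,-0.591);q_now()
for q in np.arange(1.45,0,-.12): print(round(q,2), (70*.12*np.array([.766*np.sin(q)-.643*np.cos(q),-.643*np.sin(q)-.766*np.cos(q)])).round(1))
"
```

```text
t 4.175 tip st [  -1.9 -137.5   64.9] shift [-2.  -0.3  2.9] rot [ 0.001 -0.005 -0.003] dist 3.5 F [-0.3 -0.3 -1.3] grip 0.0005527963157619138
virtual q 1.434 r 71.6 F [-0.3 -0.3 -1.3] Fs [-0.3 -0.2]
1.45 [ 5.7 -6.1]
1.33 [ 5.  -6.8]
1.21 [ 4.1 -7.3]
1.09 [ 3.2 -7.8]
0.97 [ 2.3 -8.1]
0.85 [ 1.3 -8.3]
0.73 [ 0.3 -8.4]
0.61 [-0.7 -8.4]
0.49 [-1.7 -8.2]
0.37 [-2.7 -8. ]
0.25 [-3.6 -7.6]
0.13 [-4.5 -7.1]
0.01 [-5.3 -6.5]
```

Request:
move_arm(rows="0 -2 3 0 0 0;5 -7 0 0 0 0;5 -7 0 0 0 0;4 -7 0 0 0 0;3 -8 0 0 0 0;0 0 0 0 0 0")

```text
time_s: 4.92
ee_pos: [0.6535, -0.0244, 0.1591]
eef_rot: [3.136, -0.005, -0.594]
force: [-1.1, 0.4, 1.0]
grip_width: 0.0002
```

```bash
python3 -c "
from h import *
q_now();delta((0,0),62,-0.591)
c=camera('top');cv2.imwrite('pics/t3.png',cv2.resize(c['color'][105:285,130:330],None,fx=3.3,fy=3.3))
c=camera('side');cv2.imwrite('pics/s3.png',cv2.resize(c['color'][160:280,190:310],None,fx=5,fy=5))"
```

```text
virtual q 0.936 r 73.4 F [-1.1  0.4  1. ] Fs [-1.   0.6]
t 4.925 tip st [  31.9 -125.7   62.1] shift [-105.5  -75.4   -0.9] rot [ 0.006 -0.005 -0.003] dist 129.7 F [-1.1  0.4  1. ] grip 0.00016321098101755024
```

View pics/s3.png

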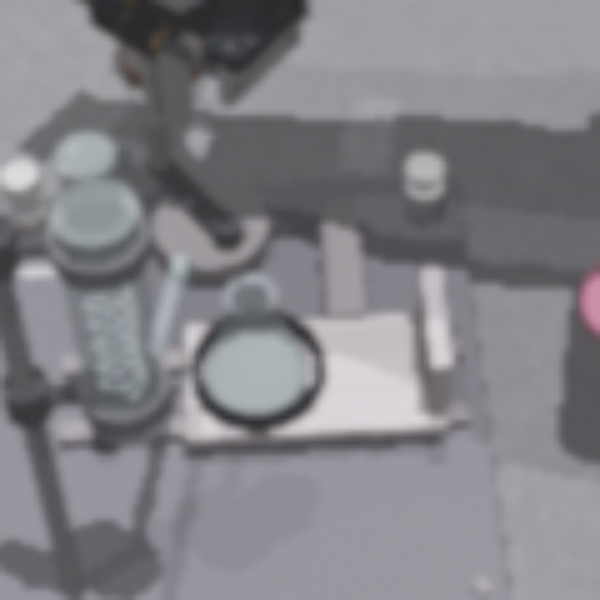

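The lever has turned to about 0.95 rad, and the carriage and flask have not moved. I'll carry on along the arc.

Request:
move_arm(rows="1 -8 0 0 0 0;0 -8 0 0 0 0;-1 -8 0 0 0 0;-2 -8 0 0 0 0;0 0 0 0 0 0")

```text
time_s: 5.65
ee_pos: [0.6702, 0.0012, 0.1595]
eef_rot: [3.134, -0.009, -0.596]
force: [-0.3, 0.3, 0.7]
grip_width: 0.0006
```

```bash
python3 -c "
from h import *
q_now();delta((0,0),62,-0.591)
c=camera('side');cv2.imwrite('pics/s4.png',cv2.resize(c['color'][160:280,190:310],None,fx=5,fy=5))"
```

```text
virtual q 0.514 r 72.2 F [-0.3  0.3  0.7] Fs [-0.3  0.3]
t 5.65 tip st [  51.3 -102.1   62.5] shift [-105.1  -44.6   -0.8] rot [ 0.008 -0.009 -0.006] dist 114.2 F [-0.3  0.3  0.7] grip 0.0005559630872610165
```

View pics/s4.png

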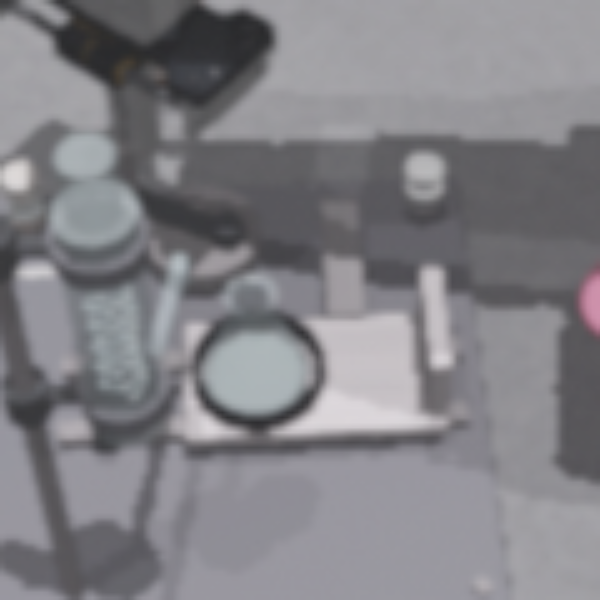

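Request:
move_arm(rows="-2 -8 0 0 0 0;-3 -8 0 0 0 0;-4 -8 0 0 0 0;-4 -8 0 0 0 0;0 0 0 0 0 0")

```text
time_s: 6.32
ee_pos: [0.6772, 0.0341, 0.1594]
eef_rot: [3.131, -0.009, -0.599]
force: [0.1, -0.1, 0.0]
grip_width: 0.0006
```

```bash
python3 -c "
from h import *
q_now();delta((0,0),62,-0.591)
c=camera('side');cv2.imwrite('pics/s5.png',cv2.resize(c['color'][160:280,190:310],None,fx=5,fy=5))"
```

```text
virtual q 0.049 r 73.5 F [ 0.1 -0.1  0. ] Fs [ 0.1 -0.1]
t 6.325 tip st [ 61.8 -70.2  62.4] shift [-92.5 -13.3  -0.6] rot [ 0.011 -0.009 -0.008] dist 93.5 F [ 0.1 -0.1  0. ] grip 0.000581571544789935
```

View pics/s5.png

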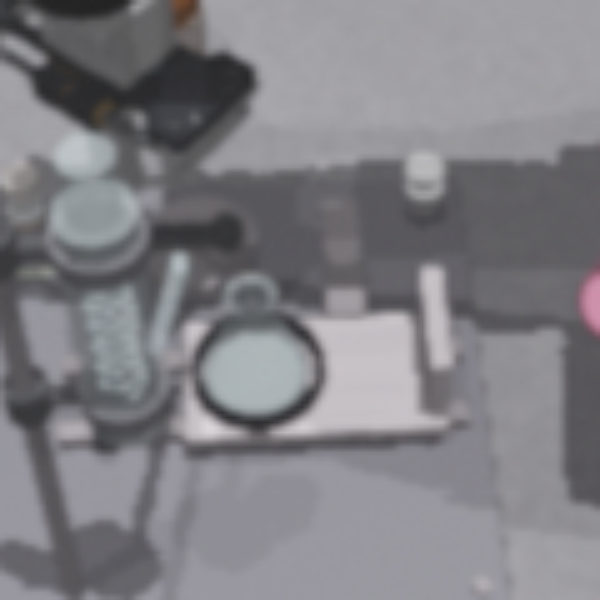

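Request:
move_arm(rows="0 7 0 0 0 0;0 7 0 0 0 0;0 0 -25 0 0 0;0 0 -30 0 0 0;0 0 -30 0 0 0;0 0 -25 0 0 0;0 0 0 0 0 0")

```text
time_s: 7.25
ee_pos: [0.6675, 0.0208, 0.2723]
eef_rot: [3.132, -0.009, -0.601]
force: [-0.0, -0.1, -0.0]
grip_width: 0.0006
```

```bash
python3 -c "
from h import *
delta((-152,45),165,-1.4635)"
```

```text
t 7.25 tip st [ 50.6 -82.3 175.3] shift [-236.8   35.1    8.5] rot [ 0.005 -0.012  0.862] dist 239.5 F [-0.  -0.1 -0. ] grip 0.0005903848255654622
```

Request:
move_arm(rows="-40 6 0 0 0 0;-40 6 0 0 0 0;-40 6 0 0 0 0;-40 6 0 0 0 0;-40 6 0 0 0 0;-36 5 0 0 0 0;0 0 0 0 0 0.17;0 0 0 0 0 0.17;0 0 0 0 0 0.17;0 0 0 0 0 0.17;0 0 0 0 0 0.17;0 0 0 0 0 0")

```text
time_s: 8.75
ee_pos: [0.44, 0.1251, 0.2546]
eef_rot: [3.124, -0.013, -1.479]
force: [-0.2, -1.2, 0.6]
grip_width: 0.0004
```

```bash
python3 -c "
from h import *
delta((-152,45),62,-1.4635)
c=camera('top');cv2.imwrite('pics/t6.png',cv2.resize(c['color'][105:285,130:330],None,fx=3.3,fy=3.3));np.savez('top6.npz',**c)
c=camera('side');cv2.imwrite('pics/s6.png',cv2.resize(c['color'][160:300,160:360],None,fx=3.3,fy=3.3));np.savez('side6.npz',**c)"
```

```text
t 8.75 tip st [-164.3   45.8  157.6] shift [ -0.7 -14.   95.3] rot [ 0.018 -0.013 -0.015] dist 96.4 F [-0.2 -1.2  0.6] grip 0.0004471781192380317
```

View pics/s6.png

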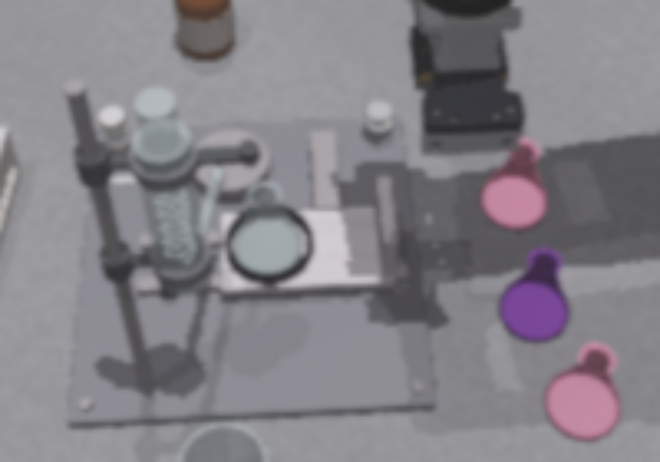

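View pics/t6.png

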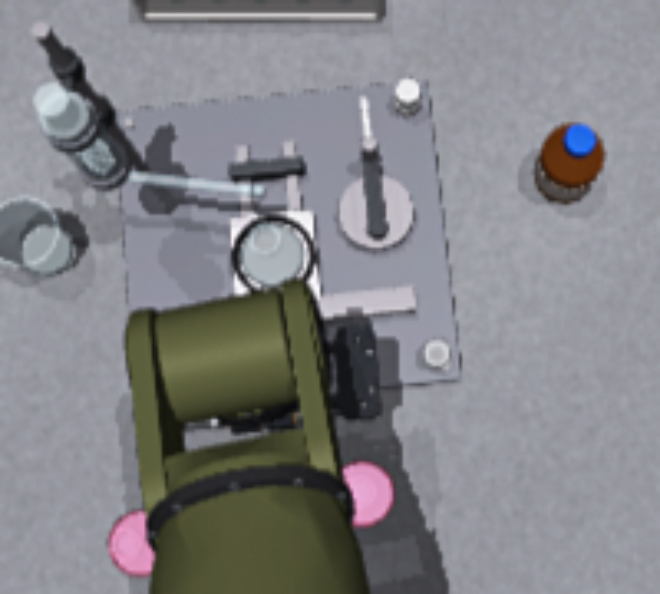

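The cam lever now lies along the white line (pin at about (370,145), line starting at (369,155)), and the carriage is still back. I'll descend behind the plate next.

Request:
move_arm(rows="0 0 20 0 0 0;0 0 20 0 0 0;0 0 20 0 0 0;0 0 20 0 0 0;0 0 17 0.01 -0.01 -0.01;0 0 0 0 0 0")

```text
time_s: 9.6
ee_pos: [0.4379, 0.1233, 0.1538]
eef_rot: [3.133, -0.002, -1.444]
force: [-0.5, -0.1, -0.3]
grip_width: 0.0003
```

```bash
python3 -c "
from h import *
delta((-132,45),62,-1.4635)"
```

```text
t 9.6 tip st [-166.6   44.2   56.8] shift [ -0.1 -34.6  -5.5] rot [ 0.008 -0.002  0.019] dist 35.0 F [-0.5 -0.1 -0.3] grip 0.0003263940427932602
```

Request:
move_arm(rows="0 -8 -4 0 0 0.02;0 -8 0 0 0 0;0 -8 0 0 0 0;0 -5 0 0 0 0;0 -5 0 0 0 0;0 -5 0 0 0 0;0 -5 0 0 0 0;0 0 0 0 0 0")

```text
time_s: 10.6
ee_pos: [0.4854, 0.1286, 0.1597]
eef_rot: [3.135, -0.003, -1.463]
force: [-0.1, -0.1, -0.6]
grip_width: 0.0005
```

```bash
python3 -c "
from h import *
delta((-94.5,45),62,-1.4635)
c=camera('side');cv2.imwrite('pics/s7.png',cv2.resize(c['color'][160:300,160:360],None,fx=3.3,fy=3.3))"
```

```text
t 10.6 tip st [-118.8   44.4   62.7] shift [ -0.6 -24.3   0.6] rot [ 0.007 -0.003  0.   ] dist 24.3 F [-0.1 -0.1 -0.6] grip 0.0004818011632478032
```

View pics/s7.png

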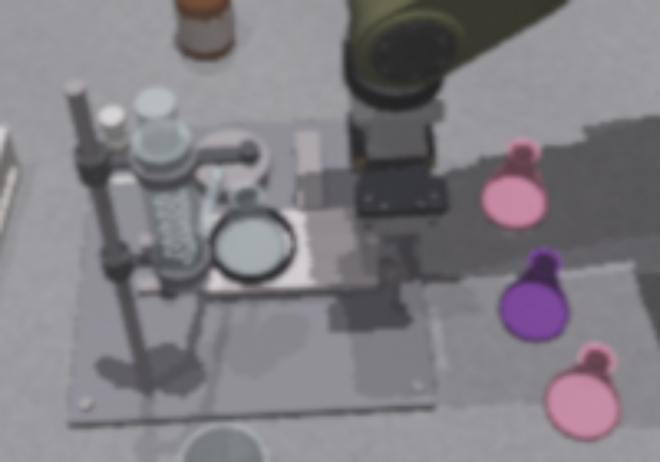

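The carriage has moved about 13 mm, and the flask is upright in its nest at (252,243). I'll keep pushing.

Request:
move_arm(rows="0 -5 0 0 0 0;0 -5 0 0 0 0;0 -5 0 0 0 0;0 -4 0 0 0 0;0 -3 0 0 0 0;0 0 0 0 0 0")

```text
time_s: 11.4
ee_pos: [0.5084, 0.1312, 0.1596]
eef_rot: [3.134, -0.003, -1.463]
force: [-3.9, 0.2, 2.4]
grip_width: 0.0003
```

```bash
python3 -c "
from h import *
delta((-94.5,45),62,-1.4635)"
```

```text
t 11.4 tip st [-95.7  44.5  62.6] shift [-0.5 -1.2  0.6] rot [ 0.008 -0.003  0.   ] dist 1.4 F [-3.9  0.2  2.4] grip 0.0003381291467107617
```

Request:
move_arm(rows="0 -3 0 0 0 0;0 -3 0 0 0 0")

```text
time_s: 11.65
ee_pos: [0.5099, 0.1314, 0.1596]
eef_rot: [3.118, -0.004, -1.463]
force: [-33.8, -6.0, 26.6]
grip_width: 0.0005
```

```bash
python3 -c "
from h import *
delta((-94.5,45),62,-1.4635)
c=camera('side');cv2.imwrite('pics/s8.png',cv2.resize(c['color'][160:300,160:360],None,fx=3.3,fy=3.3))"
```

```text
t 11.65 tip st [-94.2  44.5  62.6] shift [-0.5  0.3  0.6] rot [ 0.024 -0.004  0.001] dist 0.8 F [-33.8  -6.   26.6] grip 0.0004559700000586482
```

View pics/s8.png

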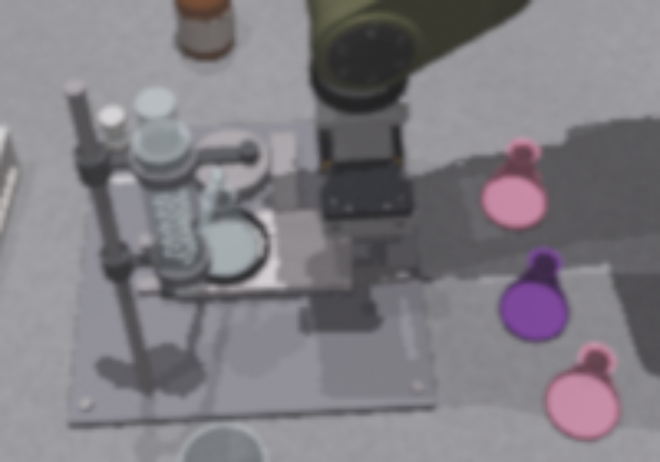

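The force rose to 34 N with the fingers at the expected home position, so the carriage is against the stop. I'll back off, lift and check.

Request:
move_arm(rows="0 5 0 0 0 0;0 10 0 0 0 0;0 15 0 0 0 0;0 15 0 0 0 0;0 0 -25 0 0 0;0 0 -30 0 0 0;0 0 -35 0 0 0;0 50 -30 0 0 0;0 50 0 0 0 0;0 50 0 0 0 0;0 0 0 0 0 0")

```text
time_s: 13.08
ee_pos: [0.3112, 0.11, 0.2866]
eef_rot: [3.126, -0.003, -1.463]
force: [0.3, 0.3, 0.2]
grip_width: 0.0003
```

Run:
```python
from h import *
delta((-94.5,45),62,-1.4635)
for n,(x0,x1,y0,y1) in {"top":(130,330,105,285),"side":(160,360,160,300)}.items():
    c=camera(n);np.savez(n+'9.npz',**c)
    im=cv2.resize(c['color'][y0:y1,x0:x1],None,fx=3.3,fy=3.3)
    for p in [(-2,-55,46),(68,-55,88),(20.5,45,113),(20.5,45,34),(-86.5,45,85)]:
        u=(proj(c,s2w(*p))[0]-(x0,y0))*3.3+1.6; cv2.circle(im,tuple(int(a) for a in u),2,(0,0,255),-1)
    cv2.imwrite(f'pics/{n}9.png',im)
c=load('side9');st=np.array([w2s(p) for p in cloud(c).reshape(-1,3)])
s=(abs(st[:,1]-45)<33)&(st[:,0]<-50)&(st[:,0]>-140)&(st[:,2]>78)&(st[:,2]<92);print("plate x side",np.percentile(st[s,0],[2,50,98]) if s.sum() else None,s.sum())
c=load('top9');st=np.array([w2s(p) for p in cloud(c).reshape(-1,3)])
s=(abs(st[:,1]-45)<33)&(st[:,0]<-50)&(st[:,0]>-140)&(st[:,2]>78)&(st[:,2]<92);print("plate x top",np.percentile(st[s,0],[2,50,98]) if s.sum() else None,s.sum())
```

```text
t 13.075 tip st [-294.1   44.6  189.6] shift [  -0.7 -201.5  124.5] rot [ 0.015 -0.003  0.   ] dist 236.8 F [0.3 0.3 0.2] grip 0.0003282756429819557
plate x side [-83.87130817 -77.93425204 -72.77013987] 84
plate x top [-86.93965181 -81.64217973 -74.93943249] 99
```

View pics/top9.png

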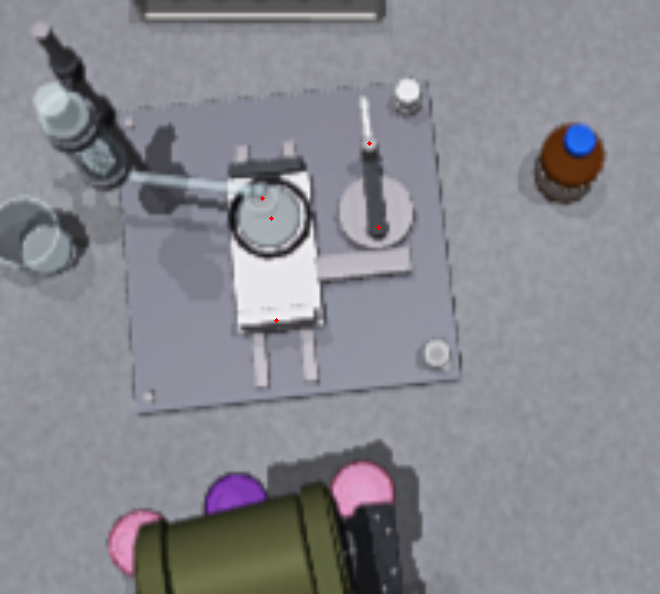

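View pics/side9.png

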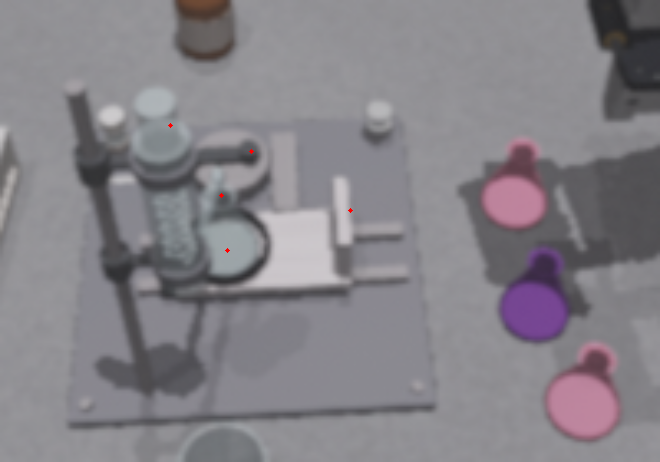

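The carriage's front edge meets the end-stop block (y≈175 in the top crop). The lever lies along the white line, and the flask stands in its nest with its mouth at the tube's end. The arm is clear of everything.

```bash
python3 -c "
from h import *
print(ctrl.hand_in())"
```

```text
the job is handed in; nothing more can be done
None
```

I turned the cam first, then pushed the carriage home, and handed the job in at about 13 s; no verdict is reported.

- **Cam:** I pushed the pin round with closed fingers from about 1.45 rad to about 0.05 rad. The carriage was still fully back. In the pictures the lever lies along the white line.
- **Carriage:** I pushed it by its rear plate until the force jumped from 4 N to 34 N, with the fingers within 1 mm of the expected home position. I then backed off and lifted clear.
- **Last checks:**
  - In the top view the carriage front meets the end stop. The plate's rear face measures about x = -87 mm, against -86.5 mm expected.
  - The flask looks upright in its nest with its mouth at the tube. I judged this from the pictures and did not measure the distance to the tube tip.
  - Nothing else in the final pictures had moved, though I did not check every bystander against its start position.
  - The wrist force was near zero, so the robot touches nothing.
- **Disagreement:** the side camera's depth put the plate about 3 mm further forward than the top camera did. The top camera and the force jump agree that the carriage is home.

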